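# Hold the spring clamp open with the hex driver

### The job

Take the orange-handled hex driver from its wooden stand, set its tip in the hex recess of the clamp's spring-loaded release knob, and press straight down until the top of the knob's red collar is level with the top of the blue housing, so that the jaw frees the horn blank. Keep the knob held there with the driver: finish still gripping the driver and pressing. The gripper itself must not touch the clamp, and the blank and the other things on the bench stay where they are.

Things in the scene. Friction and masses are not known exactly. Their poses are not given: they have to be found in the camera images.
- clamp: Spring-jaw clamp, fixed to the bench. Origin: on the bench, under the knob's axis; z up. Grey base plate, 12 thick, from x -138 to +38 and y -70 to +70. Blue housing 60 x 64 about the knob axis, its top 52 above the bench. Two steel jaws at x -58 (moving; slides to +x by as much as the knob is pressed) and x -123 (fixed), up to 39 high, hold the horn blank between them.
- knob_mouth (a point): Centre of the mouth of the knob's hex recess, at the top of the knob, on the vertical axis; moves down with the knob. At rest it is 74 above the bench (22 above the housing top). The steel hex head is 30 across flats and 14 tall, standing on a red round collar 41 in diameter. Recess 14 deep with a flat floor, 13 across flats, widened to 16 in the top 3; the driver's 10 mm tip enters at any yaw.
- release_knob (a joint): Downward travel of the release knob in m: 0 at rest, 0.014 at the bottom stop. The top of the red collar stands 8 mm above the housing top at rest, so it is level with the housing top at 0.008. The spring pushes up with 4.2 N at 0 plus 0.7 N per mm (about 10 N at 0.008); it returns by itself when let go.
- driver: Loose hex driver, 107 long, 0.12 kg, standing upright in the stand, tip down. Origin: centre of the tip's end; z runs up along the driver. Hex steel shank 10 across flats up to z 50 (the first 4 mm taper to 6 diameter), round flange 34 in diameter from z 50 to 54, orange square handle 24 x 24 (sides along x and y, edges rounded 4) from z 54 to 104, black button 18 in diameter to z 107. In the stand its tip is 10 above the bench.
- stand: Fixed wooden block 70 x 70 x 60 high, origin at the centre of its underside, with a vertical hole 15 in diameter, 55 deep, in the middle of its top; the driver's flange rests on the top and 50 of shank is in the hole.
- blank: Sawn horn blank 46 x 122 x 10, loose, lying flat between the clamp's jaws on the base plate. Leave it. Origin: centre of its underside.
- comb: Bystander: amber horn comb 35 x 135 x 8 lying beyond the clamp and stand. Origin: centre of its underside.
- horn_tip: Bystander: grey horn tip 44 x 98 x 31 lying near the robot on its right. Origin: centre of its underside.
There are look-alikes about, which are no part of the job. What is meant by the driver is not purple or turquoise, and is the smaller of those in its own colour.

How it is judged:
On the way, in this order (a step that is already met when the one before it is completed fails the run):
1. the driver is drawn out of the stand (z of driver in the frame of stand above 0.065 m and contact force between the fingers and driver above 1 N), for 0.1 s.
2. the driver's tip is fully in the recess of the knob (z of driver in the frame of knob_mouth below -0.0105 m and horizontal distance between driver and knob_mouth below 0.006 m), for 0.1 s.
3. the knob is pressed until its collar is level with the housing top, and kept there (all of step 2 and value of joint release_knob between 0.0055 and 0.0105 m), for 0.5 s.
At the end, for the whole second after the job is handed in: The knob stands at 8 mm of travel, within 2.5 mm either way; the tip is on the floor of the recess (more than 10.5 mm deep, within 6 mm of the axis); the driver is upright within 0.2 rad and still gripped by the fingers; the blank lies within 15 mm of where it was (all of step 3 and contact force between the fingers and driver above 1 N and angle between driver's own z axis and vertical below 0.2 rad and z of blank in the frame of clamp above 0.009 m and distance of blank from where it was at the start of the episode below 0.015 m); the arm keeps its last pose, push and grip.
It fails at once if the robot itself touches the clamp (more than 2 N) (contact force between any of the fingers, the arm and clamp above 2 N).
It fails at once if a bystander (comb, horn tip) or the blank is moved more than 20 mm (distance of any of comb, horn_tip, blank from where it was at the start of the episode above 0.02 m).
It also fails if it takes over 45 s, if anything falls off the work surface, if the arm or the gripper's body presses on something with over 40 N, if the wrist force passes 120 N, or if a joint passes its speed limit or range.

### The arm

A 6-joint arm with a two-finger parallel gripper is mounted at the origin on the work surface; the furniture and walls round the work are solid. World frame = base frame: x ahead of the robot, y to its left, z up, the work surface at z = 0. Lengths are in m, angles in rad, forces in N, time in s.
With the tool pointing down it reaches from about 0.375 to 0.975 m from the base axis. Payload 3.8 kg.
Tool frame: the origin (TCP) lies at the very end of the fingers, on their centre line; the grasp point (between the pads) lies 19 mm behind it; z points along the fingers, y is the line along which they close (so a half turn about z gives the same grasp; the last joint's range is limited). The gripper opens to 85 mm and grips with 20 to 120 N. Pads are 22 mm wide; open, the fingers measure 114 mm over their backs; the gripper's body (76 mm by 85 mm) begins 54 mm behind the grasp point. The pads swing forward as they close: fully open they stand 13 mm farther back than shut.
Start: joints at [-1.278, 0.264, 1.604, -0, 1.274, -0.037], TCP at [0.219, -0.639, 0.231] pointing down, gripper open.
Joint ranges: [-2.63, 2.63], [-0.94, 2.18], [0.31, 2.57], [-1.31, 4.45], [0, 2.66], [-2.55, 2.55]. Speed limits (rad/s): [2.57, 2.57, 3.14, 3.14, 3.14, 3.14].

### API

Orientations are given as a rotation vector (axis times angle).
In Python, from plant import observe, grab_frame, hand_in gives the robot as it stands.
- The arm moves only by the tool carry_out, never from a script. Its argument "rows" is a list of rows, each a list of 5 numbers: the shift along the tool's x, y, z in cm, then the turn about the tool's z in rad, then the opening, from 0 (shut) to 1 (fully open). A call has 1 to 10 rows; each row is the pose to reach, as a shift and turn from the pose commanded when the call began, along the tool's axes at that moment; what a row does not reach only later rows make up. A row lasts 1/10 s, in which the tool goes at most 50 mm and 8.59 degrees, less where a joint would pass 70% of its speed; a pose out of reach is approached as far as the arm can. A call with a gripper value outside its range is refused whole. The fingers move at their own pace and stop on an object; the grip force is fixed at half the most. Time passes only in rows, so rows that repeat a pose let the fingers close. It gives the time, the measured TCP pose, the force, the opening and the grip force at its end, in the units of the state.
- observe(): the state, without advancing time (a new reading comes with each control period).
- grab_frame(name): name is "side" or "top"; returns a dict with "color" (384x512x3 uint8, red, green, blue), "camera_matrix" (3x3 intrinsics, pixels), "position" and "attitude" of the camera in the world. Camera axes: x right, y down, z forward; pixel columns grow to the right and rows downward; lengths in m; the calibration is good to about 2 mm. A picture is of the moment at which its call begins. There is no depth.
- hand_in(): hands the job in; it is judged then, once.
The state is a dict: "clock": time; "joint_pos": joint angles; "qd": joint speeds; "joint_efforts": joint torques, N m; "ee_pos": TCP position; "eef_rot": TCP orientation; "contact_force": force on the tool from outside, world axes, zero at the start; "torque": the same for the moment, N m; "finger_gap": finger opening in m; "grasp_force": force on a finger pad.
Only numpy, scipy, OpenCV 4.12 (cv2) and the standard library are available. Lean on these libraries where they do the work, as an engineer would, in place of code of your own. Each camera call takes 0.05 s, during which the arm holds its last target. There are 200 camera calls.

## Working session

There is one attempt and no reset: what is moved stays moved. The work goes in short steps, Python scripts to look and compute and a tool call to move; the robot and the scene stay as the last step left them, time stands still between calls to the robot, and variables do not carry over. Pictures are saved under pics/ and viewed, at most 10 in all, crops included, and the job is handed in when it is done.

Besides the shell and the picture viewer there is one more tool, called after "Request:" in YAML: its name, and indented under it one key for each argument. carry_out: Moves the arm, as the interface text tells. Its arguments: {"type":"object","properties":{"rows":{"type":"array","items":{"type":"array","items":{"type":"number"}}}},"required":["rows"]}

```bash
mkdir -p pics; cat > h.py <<'E'
import numpy as np,cv2
from scipy.spatial.transform import Rotation as R
from plant import observe,grab_frame,hand_in
def att(f):
    a=np.array(f["attitude"],float)
    return a if a.shape==(3,3) else R.from_rotvec(a).as_matrix() if a.size==3 else R.from_quat(a).as_matrix()
def ray(f,u,v):
    d=att(f)@np.linalg.inv(np.array(f["camera_matrix"]))@np.array([u,v,1.]);return np.array(f["position"]),d
def onz(f,u,v,z):
    p,d=ray(f,u,v);return p+d*(z-p[2])/d[2]
def proj(f,P):
    c=np.array(f["camera_matrix"])@att(f).T@(np.array(P)-np.array(f["position"]));return c[:2]/c[2]
E
python3 - <<'E'
from h import *
for n in("top","side"):
    f=grab_frame(n);cv2.imwrite(f"pics/{n}0.png",f["color"][:,:,::-1]);print(n,f["camera_matrix"],f["position"],f["attitude"])
print(observe())
E
```

```text
top [[382.7937767    0.         255.36090717]
 [  0.         382.7937767  196.21447624]
 [  0.           0.           1.        ]] [ 0.36953231 -0.02136981  1.09153404] [-2.20086197  2.20047884 -0.05850765]
side [[414.10358171   0.         261.21821883]
 [  0.         414.10358171 194.18225369]
 [  0.           0.           1.        ]] [0.32636114 0.69041301 0.5864411 ] [-0.23001364  2.72374249 -1.42710664]
{'clock': 0.1, 'joint_pos': array([-1.27791126e+00,  2.64700229e-01,  1.60527662e+00,  2.57767468e-05,
        1.27367744e+00, -3.69197009e-02]), 'qd': array([ 0.00019156, -0.0020893 , -0.00156536,  0.00046008,  0.00071088,
       -0.00058194]), 'joint_efforts': array([ 7.47930480e-04, -5.16706395e+01, -3.68587911e+01,  4.53725318e-05,
        6.33823147e-03, -7.17179455e-05]), 'ee_pos': array([ 0.21840418, -0.63798016,  0.23005024]), 'eef_rot': array([-3.09695680e+00, -5.15363508e-01,  3.74699423e-04]), 'contact_force': array([-0.09491114, -0.64100679,  0.01799818]), 'torque': array([-0.05561936, -0.02828976, -0.02500602]), 'grasp_force': 0.0, 'finger_gap': 0.08536496320047281}
```

View pics/top0.png

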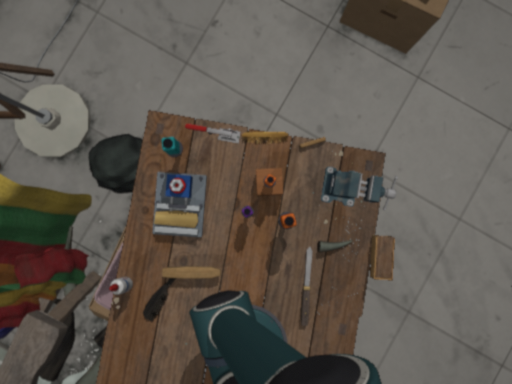

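View pics/side0.png

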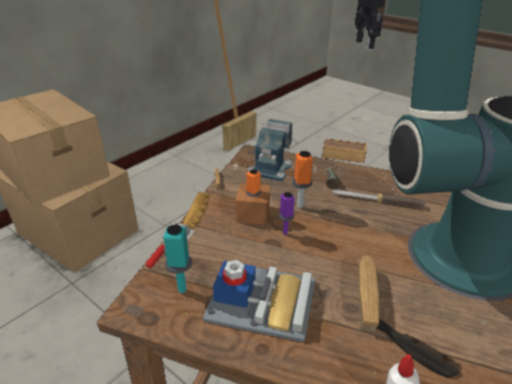

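The top view shows the stand with an orange driver at (269,181) and the clamp knob at (178,185). The larger orange look-alike stands free at (289,220). In the side view the right driver is in the stand at (253,182) and the knob is at (235,270).

```bash
python3 - <<'E'
from h import *
F={n:grab_frame(n) for n in("top","side")}
def blobs(n,lo,hi,box):
    f=F[n];x0,y0,x1,y1=box
    hsv=cv2.cvtColor(f["color"],cv2.COLOR_RGB2HSV)[y0:y1,x0:x1]
    m=cv2.inRange(hsv,lo,hi);k,l,s,c=cv2.connectedComponentsWithStats(m)
    if k<2: print(n,"none");return
    i=1+np.argmax(s[1:,4]);cs,_=cv2.findContours((l==i).astype(np.uint8),0,2)
    print(n,s[i]+[x0,y0,0,0,0],c[i]+[x0,y0],"rect",cv2.minAreaRect(cs[0]));return c[i]+[x0,y0]
print("orange handle");blobs("top",(5,190,150),(14,255,255),(255,165,285,200))
blobs("side",(5,200,150),(14,255,255),(240,160,270,200))
print("stand");blobs("top",(5,90,60),(16,255,255),(250,160,292,203))
print("blue");blobs("top",(108,120,40),(125,255,255),(155,165,210,240))
b=blobs("top",(0,150,80),(6,255,255),(165,172,192,198))
print("red collar@z.06",onz(F["top"],*b,.06))
a=[(F["top"],(250,160,292,203),"a"),(F["top"],(150,165,210,240),"b"),(F["side"],(225,160,280,230),"c"),(F["side"],(195,255,270,315),"d")]
im=[cv2.resize(f["color"][y0:y1,x0:x1],(400,300),interpolation=cv2.INTER_NEAREST) for f,(x0,y0,x1,y1),_ in a]
cv2.imwrite("pics/crops.png",np.vstack([np.hstack(im[:2]),np.hstack(im[2:])])[:,:,::-1])
E
```

```text
orange handle
top [268 175   2   1   2] [268.5 175. ] rect ((13.5, 10.0), (1.0, 0.0), 180.0)
side none
stand
top [ 250  160   42   43 1609] [270.26724674 179.46302051] rect ((20.5, 21.0), (42.0, 41.0), 90.0)
blue
top [166 174  26  24 292] [179.46232877 185.94178082] rect ((23.370586395263672, 20.682353973388672), (24.61957550048828, 21.858503341674805), 4.39870548248291)
top [181 185   4   6   6] [182.83333333 187.5       ] rect ((17.794116973876953, 15.676468849182129), (0.6859942674636841, 5.830951690673828), 30.963754653930664)
red collar@z.06 [0.44148544 0.16788325 0.06      ]
```

View pics/crops.png

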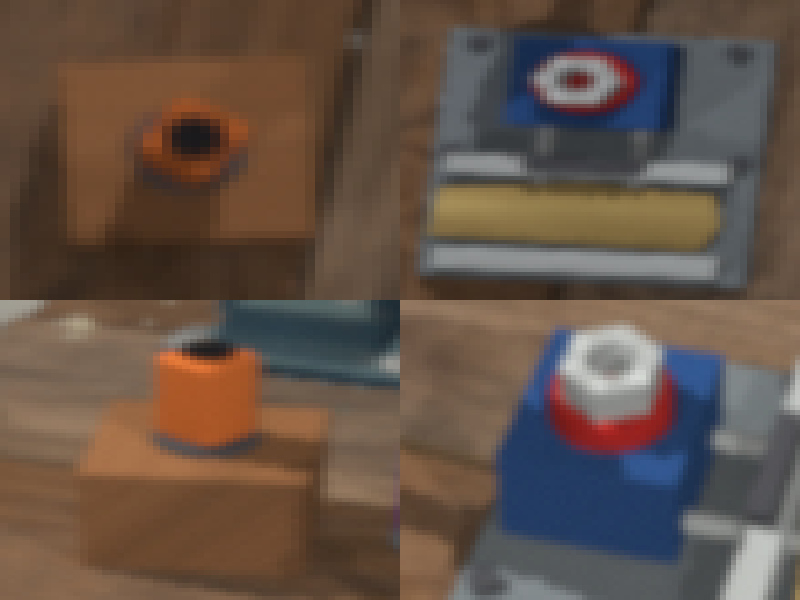

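The crops show the driver's black button at about (270.5,179.5) in the top view, with the handle looking turned roughly 45° to the stand. The knob mouth is at about (176.5,184.5). Next I'll measure these with upsampled masks and two-view rays.

```bash
python3 - <<'E'
from h import *
F={n:grab_frame(n) for n in("top","side")};S=8
def blob(n,lo,hi,box,use="hsv"):
    f=F[n];x0,y0,x1,y1=box
    big=cv2.resize(f["color"][y0:y1,x0:x1],None,fx=S,fy=S,interpolation=cv2.INTER_CUBIC)
    m=cv2.inRange(cv2.cvtColor(big,cv2.COLOR_RGB2HSV),lo,hi)
    cs,_=cv2.findContours(m,0,2);c=max(cs,key=cv2.contourArea)
    tr=lambda p:(np.array(p)+.5)/S-.5+[x0,y0]
    r=cv2.minAreaRect(c);M=cv2.moments(c);b=cv2.boundingRect(c)
    cen=tr((M["m10"]/M["m00"],M["m01"]/M["m00"]))
    print(n,"cen",cen.round(2),"rect",tr(r[0]).round(2),np.array(r[1]).round(1)/S,round(r[2],1),"bbox",tr(b[:2]).round(1),np.array(b[2:])/S)
    return cen,c,tr
T=F["top"]; px=T["color"]
print(cv2.cvtColor(px,cv2.COLOR_RGB2HSV)[179,262:280].tolist())
def tri(a,b):
    (p,d),(q,e)=ray(T,*a),ray(F["side"],*b)
    s=np.linalg.lstsq(np.c_[d,-e],q-p,rcond=None)[0];x,y=p+d*s[0],q+e*s[1];return ((x+y)/2).round(4),np.linalg.norm(x-y).round(4)
t,_,_=blob("top",(0,0,0),(180,255,85),(264,174,277,186))
s,_,_=blob("side",(0,0,0),(180,255,70),(245,165,262,172))
print("button",tri(t,s),onz(T,*t,.117).round(4))
h,c,tr=blob("top",(4,185,110),(16,255,255),(260,170,282,190))
c2=cv2.convexHull(c)
P=np.array([onz(T,*tr(p[0]),.114)[:2] for p in c2],np.float32)*1000
print("handle rect mm, angle in world",cv2.minAreaRect(P), "box",cv2.boxPoints(cv2.minAreaRect(P)).round(1).tolist())
w,c,tr=blob("top",(0,0,120),(180,90,255),(167,175,190,194))
hull=cv2.convexHull(c);M=cv2.moments(hull);t=tr((M["m10"]/M["m00"],M["m01"]/M["m00"]))
print("knob hexhull",t,onz(T,*t,.073).round(4))
d,_,_=blob("top",(0,70,0),(180,255,160),(172,180,181,189))
print("recess",onz(T,*d,.072).round(4))
e,_,_=blob("side",(0,0,0),(180,255,165),(227,261,244,273))
print("tri recess",tri(d,e))
b,c,tr=blob("top",(15,80,80),(28,255,255),(150,205,206,232))
P=np.array([onz(T,*tr(p[0]),.022)[:2] for p in c],np.float32)*1000;print("blank",cv2.minAreaRect(P))
for n,P in(("side",(.4,.15,.074)),):print(proj(F[n],P))
E
```

```text
[[12, 141, 119], [11, 121, 103], [9, 119, 103], [10, 169, 137], [11, 190, 145], [10, 174, 91], [3, 74, 38], [135, 18, 28], [130, 27, 28], [150, 18, 29], [6, 106, 48], [9, 175, 99], [11, 195, 144], [11, 185, 139], [12, 159, 117], [13, 147, 116], [12, 143, 121], [13, 144, 122]]
top cen [269.92 179.42] rect [270.   179.38] [5.875 5.625] 90.0 bbox [267.2 176.4] [5.75 6.  ]
side cen [253.56 170.31] rect [253.5  170.12] [2.625 6.625] 90.0 bbox [250.2 168.8] [6.75 2.75]
button (array([ 0.4571, -0.0647,  0.1172]), np.float64(0.0023)) [ 0.4583 -0.0646  0.117 ]
top cen [271.71 176.88] rect [271.36 176.98] [8.3375 3.2   ] 32.9 bbox [267.6 174.3] [7.625 6.125]
handle rect mm, angle in world ((464.83709716796875, -68.4448013305664), (21.36086082458496, 8.244134902954102), 57.058658599853516) box [[455.6000061035156, -75.19999694824219], [462.5, -79.5999984741211], [474.1000061035156, -61.70000076293945], [467.20001220703125, -57.20000076293945]]
top cen [176.   184.55] rect [176.  184.5] [11.5875 13.2625] 37.9 bbox [169.8 178.4] [13.125 12.375]
knob hexhull [176.08927857 184.57866121] [0.4484 0.1835 0.073 ]
top cen [176.2  184.78] rect [176.19 184.75] [3.625 3.8  ] 45.0 bbox [174.3 182.9] [3.875 3.875]
recess [0.4479 0.1834 0.072 ]
side cen [233.74 266.55] rect [233.71 266.51] [8.6125 6.825 ] 26.6 bbox [229.2 263.2] [9.    6.875]
tri recess (array([0.4474, 0.1834, 0.0716]), np.float64(0.001))
top cen [176.03 218.41] rect [175.77 217.99] [43.55   15.3875] 5.3 bbox [153.6 210.3] [43.875 16.875]
blank ((359.0152893066406, 193.64642333984375), (121.12256622314453, 42.76870346069336), 84.66329193115234)
[263.38330751 255.73781211]
```

```bash
cat >> h.py <<'E'
def goal(p,yaw_y=None):
    """shift in tool cm, turn about tool z, from measured pose; yaw_y=world dir of tool y"""
    o=observe();M=R.from_rotvec(o["eef_rot"]).as_matrix();y=M[:,1];a=np.arctan2(y[1],y[0])
    print("tool y dir deg",np.degrees(a).round(1),"x",M[:,0].round(3),"z",M[:,2].round(3),"pos",o["ee_pos"].round(4),"q6",o["joint_pos"][5].round(3),"t",o["clock"])
    print("shift cm",(M.T@(np.array(p)-o["ee_pos"])*100).round(2))
    if yaw_y is not None:
        w=(np.radians(yaw_y)-a+np.pi/2)%np.pi-np.pi/2
        print("turn about tool z",-w.round(3))  # tool z down
E
python3 - <<'E'
from h import *
T=grab_frame("top");S=grab_frame("side")
for yaw in(57,12,35,80):
    r=R.from_euler("z",yaw,degrees=True).as_matrix()
    print(yaw,[proj(S,np.array([.4577,-.0646,.114])+r@np.array([x,y,0])).round(1).tolist() for x,y in((12,12),(-12,12),(-12,-12),(12,-12)) for x,y in[(x*.00086,y*.00086)]])
print("expected edges 246.3, 257.3?, 260.8")
# neighbours: big orange, purple: tops
def tri(a,b):
    (p,d),(q,e)=ray(T,*a),ray(S,*b)
    s=np.linalg.lstsq(np.c_[d,-e],q-p,rcond=None)[0];return ((p+d*s[0]+q+e*s[1])/2).round(3)
print("big",tri((289,219),(304,154)),"purple",tri((247,211),(288,196)),"teal",tri((170,146),(175,231)))
goal((.4577,-.0646,.23),57);goal((.4577,-.0646,.23),-33)
E
```

```text
57 [[253.0, 175.1], [259.5, 171.4], [252.5, 168.0], [246.0, 171.6]]
12 [[248.1, 174.1], [257.7, 174.0], [257.3, 169.0], [247.9, 169.1]]
35 [[250.4, 174.8], [259.1, 172.8], [255.0, 168.2], [246.5, 170.3]]
80 [[255.6, 174.8], [258.8, 170.1], [250.0, 168.3], [246.6, 173.0]]
expected edges 246.3, 257.3?, 260.8
big [ 0.355 -0.111  0.143] purple [ 0.376 -0.006  0.1  ] teal [0.542 0.187 0.14 ]
tool y dir deg -71.1 x [0.946 0.324 0.   ] z [-0.  0. -1.] pos [ 0.2186 -0.6385  0.2311] q6 -0.037 t 0.4
shift cm [ 41.21 -46.55   0.12]
turn about tool z 0.906
tool y dir deg -71.1 x [0.946 0.324 0.   ] z [-0.  0. -1.] pos [ 0.2186 -0.6385  0.2311] q6 -0.037 t 0.4
shift cm [ 41.21 -46.55   0.12]
turn about tool z -0.665
```

Request:
carry_out:
  rows:
    - [4,-4.6,0,-0.06,0.7]
    - [9,-10,0,-0.15,0.7]
    - [13,-14.5,0,-0.25,0.7]
    - [17,-19,0,-0.35,0.7]
    - [21,-23.5,0,-0.45,0.7]
    - [25,-28,0,-0.55,0.7]
    - [29,-32.5,0,-0.66,0.7]
    - [33,-37,0,-0.665,0.7]
    - [37,-41.5,0,-0.665,0.7]
    - [41.2,-46.5,0,-0.665,0.7]

```text
clock: 1.4
ee_pos: [0.4126, -0.1758, 0.2318]
eef_rot: [2.76, 1.498, 0.002]
contact_force: [0.9, -0.0, -0.2]
finger_gap: 0.0598
grasp_force: 0.0
```

Request:
carry_out:
  rows:
    - [0,0,0,0,0.7]
    - [0,0,0,0,0.7]
    - [0,0,0,0,0.7]

```text
clock: 1.7
ee_pos: [0.4119, -0.1783, 0.2314]
eef_rot: [2.761, 1.498, -0.001]
contact_force: [0.6, -0.1, 1.4]
finger_gap: 0.0599
grasp_force: 0.0
```

```bash
python3 - <<'E'
from h import *
goal((.4577,-.0646,.073),-33)
o=observe();print(o["finger_gap"],o["contact_force"])
f=grab_frame("side");cv2.imwrite("pics/s1.png",cv2.resize(f["color"][60:240,150:390],(800,600),interpolation=cv2.INTER_CUBIC)[:,:,::-1])
print(proj(f,o["ee_pos"]),proj(f,(.4577,-.0646,.117)))
E
```

```text
tool y dir deg -33.0 x [ 0.545  0.839 -0.001] z [-0.    -0.001 -1.   ] pos [ 0.4119 -0.1783  0.2314] q6 0.113 t 1.7
shift cm [12.04 -2.36 15.83]
turn about tool z -0.0
0.059876116412503934 [ 0.64417252 -0.12729092  1.39957054]
[282.37581533 101.94640198] [252.76524806 170.32144324]
```

View pics/s1.png

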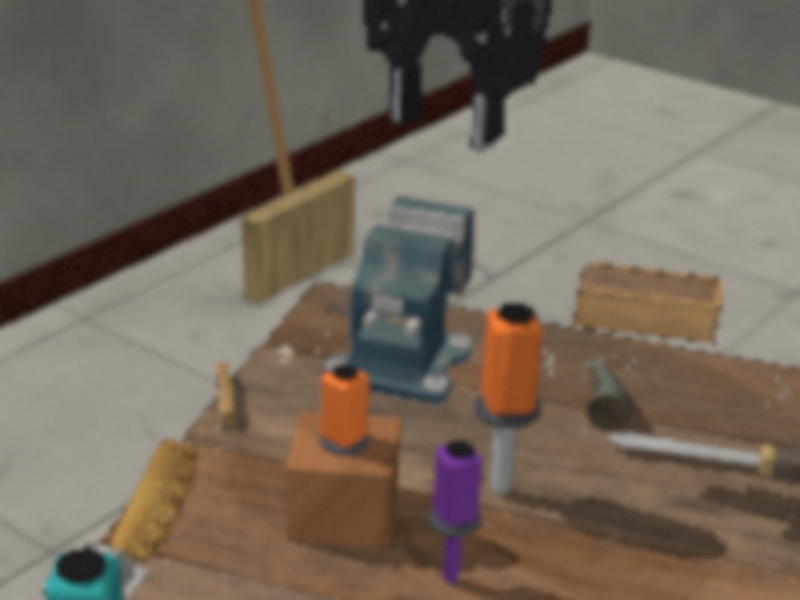

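Gripper is 13 cm short of the driver and yawed as wanted. In the side view the handle's visible edge sits far right, so I'll move over and recheck the handle yaw.

Request:
carry_out:
  rows:
    - [4,-0.8,0,0,0.7]
    - [8,-1.6,0,0,0.7]
    - [12,-2.4,0,0,0.7]
    - [12,-2.4,0,0,0.7]
    - [12,-2.4,0,0,0.7]

```text
clock: 2.25
ee_pos: [0.4573, -0.0649, 0.2311]
eef_rot: [2.761, 1.498, -0.001]
contact_force: [1.4, -0.7, 0.9]
finger_gap: 0.0601
grasp_force: 0.0
```

```bash
python3 - <<'E'
from h import *
goal((.4577,-.0646,.073),-33)
f=grab_frame("side")
for r in(176,180,184):print(f["color"][r,243:265].tolist())
t=cv2.imread("pics/top0.png")[:,:,::-1]
print("R-2.2G top");print((t[171:190,261:281,0].astype(int)-2*t[171:190,261:281,1].astype(int)))
print(t[171:190,261:281,0])
E
```

```text
tool y dir deg -33.0 x [ 0.545  0.838 -0.001] z [-0.001 -0.001 -1.   ] pos [ 0.4573 -0.0649  0.2311] q6 0.382 t 2.25
shift cm [ 0.06  0.02 15.81]
turn about tool z -0.0
[[121, 101, 84], [123, 101, 84], [133, 101, 79], [153, 98, 65], [171, 92, 48], [178, 91, 42], [184, 95, 44], [193, 100, 46], [208, 108, 51], [217, 112, 53], [214, 111, 52], [197, 102, 47], [183, 94, 44], [174, 89, 39], [170, 87, 39], [166, 84, 38], [156, 83, 43], [123, 74, 51], [74, 61, 60], [49, 58, 63], [50, 60, 66], [50, 63, 70]]
[[122, 102, 86], [123, 102, 85], [132, 101, 79], [151, 97, 65], [168, 90, 47], [173, 88, 39], [174, 89, 41], [173, 88, 39], [173, 89, 40], [173, 88, 41], [173, 88, 40], [172, 87, 40], [171, 87, 41], [169, 86, 39], [169, 87, 40], [165, 85, 39], [155, 83, 43], [134, 86, 58], [118, 93, 74], [114, 95, 79], [112, 94, 77], [113, 95, 79]]
[[148, 101, 68], [149, 102, 68], [154, 102, 66], [163, 97, 56], [169, 90, 44], [171, 88, 39], [172, 88, 40], [171, 88, 40], [171, 88, 40], [172, 88, 40], [172, 88, 40], [171, 87, 40], [169, 86, 39], [168, 86, 39], [167, 85, 39], [164, 85, 40], [153, 84, 45], [13
[... 2614 characters left out ...]
 114 116
  116 116]
 [119 113  97  86  99 111 105  89  74  74  81  98 107  89  88 110 116 117
  118 117]
 [117 114 102  77  80  93 100 103 103 113 118 111  94  77  88 110 117 117
  117 117]
 [115 113 101  72  62  73  85  97 109 124 129 108  77  76  95 112 116 116
  116 116]
 [112 109  94  71  57  57  66  79  92 101  99  80  73  91 108 114 115 115
  115 115]
 [111 103  86  73  65  59  59  63  72  76  71  69  88 106 114 115 115 115
  115 115]
 [110 102  84  76  74  72  67  65  66  68  68  80 104 114 115 115 115 115
  115 115]
 [110  98  83  77  78  77  76  74  74  74  77  89 109 115 115 115 115 115
  115 115]
 [108  89  79  78  77  77  77  77  77  77  79  91 110 115 115 115 115 115
  115 115]]
```

The corner pixels of the handle in the top view (top (269,174), right (275,179), left (264,182)) give about 55–57°, so the yaw stands. Descending and gripping.

Request:
carry_out:
  rows:
    - [0,0,4,0,0.7]
    - [0,0,8,0,0.7]
    - [0,0,11,0,0.7]
    - [0,0,13,0,0.7]
    - [0,0,14.5,0,0.7]
    - [0,0,15.7,0,0.7]
    - [0,0,15.7,0,0.7]
    - [0,0,15.7,0,0.7]

```text
clock: 3.1
ee_pos: [0.4574, -0.0648, 0.0746]
eef_rot: [2.762, 1.497, 0.0]
contact_force: [1.0, 0.8, 0.9]
finger_gap: 0.0602
grasp_force: 0.0
```

Request:
carry_out:
  rows:
    - [0,0,0,0,0.4]
    - [0,0,0,0,0.3]
    - [0,0,0,0,0.2]
    - [0,0,0,0,0.1]
    - [0,0,0,0,0]
    - [0,0,0,0,0]
    - [0,0,0,0,0]
    - [0,0,0,0,0]

```text
clock: 3.9
ee_pos: [0.4583, -0.0641, 0.0753]
eef_rot: [2.759, 1.499, 0.002]
contact_force: [0.4, -0.6, 5.5]
finger_gap: 0.0235
grasp_force: 59.4
```

Gap 23.5 mm matches the 24 mm handle. Lifting.

Request:
carry_out:
  rows:
    - [0,0,-1,0,0]
    - [0,0,-3,0,0]
    - [0,0,-5,0,0]
    - [0,0,-7,0,0]
    - [0,0,-9,0,0]
    - [0,0,-11,0,0]
    - [0,0,-12,0,0]
    - [0,0,-12,0,0]
    - [0,0,-12,0,0]

```text
clock: 4.8
ee_pos: [0.4568, -0.0637, 0.1936]
eef_rot: [-2.76, -1.499, 0.001]
contact_force: [-0.4, 0.9, -1.0]
finger_gap: 0.0233
grasp_force: 59.9
```

```bash
python3 - <<'E'
from h import *
o=observe();print(o["finger_gap"],o["grasp_force"],o["contact_force"])
goal((.448,.1835,.19))
E
```

```text
0.023279944652278152 59.85322415828705 [-0.40159119  0.855201   -1.02020874]
tool y dir deg -33.0 x [ 0.545  0.839 -0.   ] z [-0.001  0.    -1.   ] pos [ 0.4568 -0.0637  0.1936] q6 0.383 t 4.8
shift cm [ 20.25 -14.21   0.37]
```

Request:
carry_out:
  rows:
    - [2.5,-1.8,0,0,0]
    - [6,-4.2,0,0,0]
    - [9,-6.3,0,0,0]
    - [12,-8.4,0,0,0]
    - [15,-10.5,0,0,0]
    - [17.5,-12.3,0,0,0]
    - [19.3,-13.5,0,0,0]
    - [20.2,-14.2,0,0,0]
    - [20.2,-14.2,0,0,0]
    - [20.2,-14.2,0,0,0]

```text
clock: 5.8
ee_pos: [0.4478, 0.1821, 0.1934]
eef_rot: [2.76, 1.499, -0.003]
contact_force: [-0.4, 0.0, -1.3]
finger_gap: 0.0234
grasp_force: 59.9
```

Request:
carry_out:
  rows:
    - [0,0,1,0,0]
    - [0,0,2,0,0]
    - [0,0,3,0,0]
    - [0,0,3.6,0,0]
    - [0,0,3.6,0,0]
    - [0,0,3.6,0,0]

```text
clock: 6.4
ee_pos: [0.4482, 0.1827, 0.158]
eef_rot: [-2.761, -1.499, 0.001]
contact_force: [1.1, 0.0, 0.0]
finger_gap: 0.0235
grasp_force: 59.9
```

```bash
python3 - <<'E'
from h import *
goal((.448,.1835,.15))
o=observe();print(o["finger_gap"],o["grasp_force"],o["contact_force"])
f=grab_frame("side");x0,y0=205,195
c=cv2.resize(f["color"][y0:y0+90,x0:x0+60],(400,600),interpolation=cv2.INTER_CUBIC)
t=grab_frame("top");d=cv2.resize(t["color"][150:210,155:195],(400,600),interpolation=cv2.INTER_CUBIC)
cv2.imwrite("pics/s2.png",np.hstack([c,d])[:,:,::-1])
e=o["ee_pos"]
for z in(.0,.05,.09,.105,.12):print(z,((proj(f,(e[0],e[1],z))-[x0,y0])*6.667).round(0))
print("knob pred",((proj(f,(.448,.1835,.074))-[x0,y0])*6.667).round(0))
E
```

```text
tool y dir deg -33.0 x [ 0.545  0.839 -0.   ] z [-0. -0. -1.] pos [0.4482 0.1827 0.158 ] q6 0.912 t 6.4
shift cm [ 0.06 -0.06  0.8 ]
0.023480331979440373 59.86915826797485 [1.11196465 0.00977316 0.01821243]
0.0 [193. 662.]
0.05 [189. 533.]
0.09 [186. 423.]
0.105 [185. 380.]
0.12 [183. 335.]
knob pred [187. 470.]
```

View pics/s2.png

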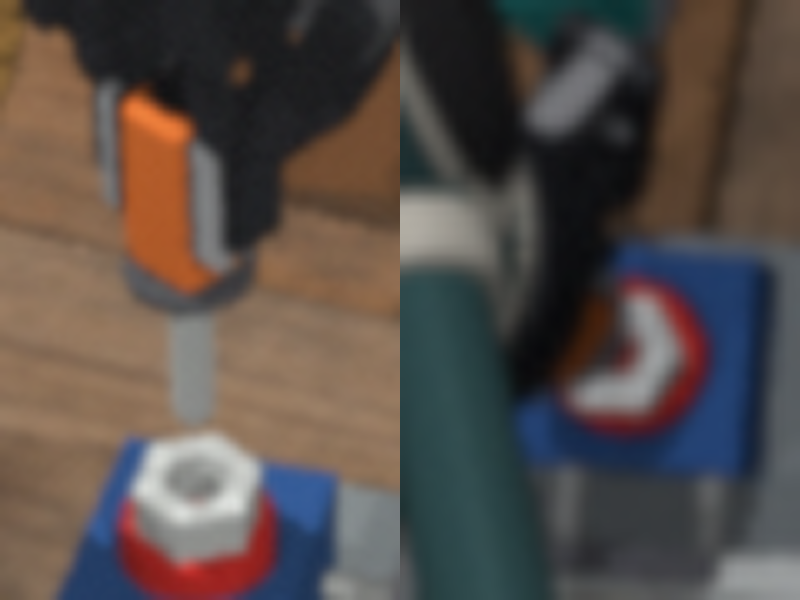

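The side view shows the tip at (192,420) in crop pixels, straight above the recess at (195,478). The camera offset against prediction is the same 1–2 mm for both. Displacements suggest about +1 mm in y, so I'll correct that and insert.

Request:
carry_out:
  rows:
    - [0.08,-0.05,0,0,0]
    - [0.08,-0.05,0.6,0,0]
    - [0.08,-0.05,1.2,0,0]
    - [0.08,-0.05,1.7,0,0]
    - [0.08,-0.05,2.1,0,0]
    - [0.08,-0.05,2.4,0,0]
    - [0.08,-0.05,2.6,0,0]
    - [0.08,-0.05,2.6,0,0]

```text
clock: 7.3
ee_pos: [0.448, 0.1838, 0.1319]
eef_rot: [-2.761, -1.499, 0.001]
contact_force: [0.4, 1.2, -1.3]
finger_gap: 0.0231
grasp_force: 59.8
```

```bash
python3 - <<'E'
from h import *
goal((.4486,.184,.117))
o=observe();print(o["finger_gap"],o["grasp_force"],o["contact_force"],o["torque"])
E
```

```text
tool y dir deg -33.0 x [ 0.545  0.839 -0.   ] z [-0.001 -0.    -1.   ] pos [0.448  0.1838 0.1319] q6 0.914 t 7.3
shift cm [0.05 0.04 1.49]
0.023141685372177787 59.815911054611206 [ 0.37955502  1.16701783 -1.3409961 ] [ 0.08153485  0.00937881 -0.00223823]
```

In by about 7 mm with no side force. On to the floor, then press.

Request:
carry_out:
  rows:
    - [0,0,0.3,0,0]
    - [0,0,0.6,0,0]
    - [0,0,0.8,0,0]
    - [0,0,0.9,0,0]
    - [0,0,0.9,0,0]
    - [0,0,0.9,0,0]

```text
clock: 7.9
ee_pos: [0.4483, 0.184, 0.1237]
eef_rot: [-2.761, -1.499, -0.0]
contact_force: [-2.9, 2.2, 3.4]
finger_gap: 0.0232
grasp_force: 60.5
```

```bash
python3 - <<'E'
from h import *
goal((.4486,.184,.117))
o=observe();print(o["finger_gap"],o["grasp_force"],o["contact_force"],o["torque"])
E
```

```text
tool y dir deg -33.0 x [0.545 0.839 0.   ] z [ 0.  0. -1.] pos [0.4483 0.184  0.1237] q6 0.914 t 7.9
shift cm [0.01 0.03 0.67]
0.023195248799144755 60.455376505851746 [-2.91850957  2.21328778  3.44324483] [0.3274784  0.70471846 0.05666146]
```

Request:
carry_out:
  rows:
    - [0,0,0.2,0,0]
    - [0,0,0.4,0,0]
    - [0,0,0.55,0,0]
    - [0,0,0.7,0,0]
    - [0,0,0.7,0,0]
    - [0,0,0.7,0,0]

```text
clock: 8.5
ee_pos: [0.4484, 0.184, 0.117]
eef_rot: [-2.761, -1.499, -0.0]
contact_force: [-3.6, 2.0, 8.3]
finger_gap: 0.0235
grasp_force: 61.0
```

```bash
python3 - <<'E'
from h import *
goal((.4486,.184,.117))
for i in range(3):
    f=grab_frame("side");o=observe();print(o["finger_gap"],o["grasp_force"],o["contact_force"],o["torque"],o["ee_pos"])
x0,y0=205,195
cv2.imwrite("pics/s3.png",cv2.resize(f["color"][y0:y0+90,x0:x0+60],(400,600),interpolation=cv2.INTER_CUBIC)[:,:,::-1])
E
```

```text
tool y dir deg -33.0 x [0.545 0.839 0.   ] z [ 0.  0. -1.] pos [0.4484 0.184  0.117 ] q6 0.914 t 8.5
shift cm [ 0.01  0.02 -0.  ]
0.023448553263034248 61.040090918540955 [-4.61415346  0.61592308  8.57349501] [0.18944966 1.00984449 0.00622661] [0.44839957 0.18405209 0.11701304]
0.023341776408872646 61.04039490222931 [-4.47699437  1.63240752  8.93222381] [0.27638889 1.08065975 0.06571113] [0.44838384 0.18406217 0.11701706]
0.023271668540843046 61.039477586746216 [-4.50095708  1.01508073  7.57779786] [0.26564666 1.03619444 0.00605454] [0.44839649 0.18405129 0.11702985]
```

View pics/s3.png

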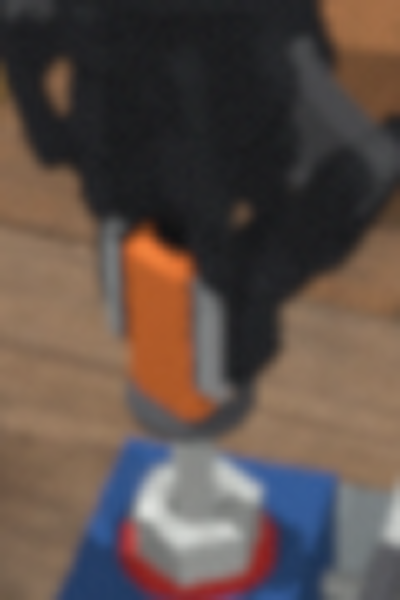

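The picture shows the hex head about 21 crop px lower (about 7.3 mm), with the driver upright in the recess. The force, 8.4 N plus 1.2 N driver weight, gives 7.7 mm and the TCP height gives 8.3 mm. I'll hold, then hand in.

Request:
carry_out:
  rows:
    - [0,0,0,0,0]
    - [0,0,0,0,0]
    - [0,0,0,0,0]
    - [0,0,0,0,0]
    - [0,0,0,0,0]
    - [0,0,0,0,0]
    - [0,0,0,0,0]
    - [0,0,0,0,0]

```text
clock: 9.45
ee_pos: [0.4484, 0.184, 0.117]
eef_rot: [-2.761, -1.499, -0.0]
contact_force: [-3.5, 1.7, 8.1]
finger_gap: 0.0231
grasp_force: 61.0
```

```bash
python3 -c "
from plant import *
print(hand_in())"
```

```text
the job is handed in; nothing more can be done
None
```

The job is handed in at about 9.5 s, with the driver still gripped and holding the knob at about 8 mm of travel (my estimates run from 7.3 to 8.3 mm); the hand-in returned no verdict.

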